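# Turn the vial feed wheel back one notch

### The arm

A 6-joint arm with a two-finger parallel gripper is mounted at the origin on the work surface. World frame = base frame: x ahead of the robot, y to its left, z up, the work surface at z = 0. Lengths are in m, angles in rad, forces in N, time in s.
With the tool pointing down it reaches from about 0.375 to 0.9 m from the base axis. Payload 3.1 kg.
Tool frame: the origin (TCP) lies at the very end of the fingers, on their centre line; the grasp point (between the pads) lies 19 mm behind it (manip.grasp_offset is the distance from the TCP to the grasp point, in m); x points along the fingers, z is the direction in which the jaws open and shut, and the axes are right-handed (so a half turn about x gives the same grasp; the last joint's range is limited). The gripper opens to 85 mm and grips with 20 to 120 N. Pads are 22 mm wide; open, the fingers measure 114 mm over their backs; the gripper's body (76 mm by 85 mm) begins 54 mm behind the grasp point. The pads swing forward as they close: fully open they stand 13 mm farther back than shut.
Start: joints at [0.938, 0.527, 1.433, -0, 1.181, -0.178], TCP at [0.275, 0.561, 0.231] pointing down, gripper open.
Joint ranges: [-3.08, 3.08], [-0.75, 2.2], [0.22, 2.44], [-1.43, 4.57], [0, 2.65], [-2.85, 2.85]. Speed limits (rad/s): [2.79, 2.79, 3.14, 3.14, 3.14, 3.14].

### API

Orientations are given as a unit quaternion [x, y, z, w].
In Python, from station import manip gives the robot as it stands.
- The arm moves only by the tool send_rows, never from a script. Its argument "steps" is a list that holds one entry, the list of rows, each a list of 5 numbers: the closure, from 0 (fully open) to 1 (shut), then the shift along the world's x, y, z in m, then the turn about the world's z in rad. A call has 1 to 8 rows; each row is the pose to reach, as a shift and turn from the pose commanded when the call began; what a row does not reach only later rows make up. A row lasts 1/8 s, in which the tool goes at most 62.5 mm and 10.7 degrees, less where a joint would pass 70% of its speed; a pose out of reach is approached as far as the arm can. A call with a gripper value outside its range is refused whole. The fingers move at their own pace and stop on an object; "grip_force" is the grip in N (left out, the last holds). Time passes only in rows, so rows that repeat a pose let the fingers close. It gives the time, the measured TCP pose, the force and the opening at its end, in the units of the state.
- manip.sense(): the state, without advancing time (a new reading comes with each control period).
- manip.snapshot(name): name is "scene" or "side" or "wrist"; returns the picture (384x512x3 uint8, red, green, blue); there is no depth.
- manip.camera_params(name): a dict with "fx", "fy", "cx", "cy" (pixels), "D" ([k1, k2, p1, p2, k3] as OpenCV has them; the pictures are not rectified), "T" (4x4, takes a point from camera to world coordinates); the wrist camera has in their place "tool_from_camera" (4x4, takes a point from camera to tool coordinates, whose origin is the TCP and whose axes are the tool frame's). Camera axes: x right, y down, z forward; pixel columns grow to the right and rows downward; lengths in m; the calibration is good to about 2 mm. A picture is of the moment at which its call begins: read the wrist's pose just before it. camera_params takes no time and is no camera call.
- manip.sign_off(): hands the job in, once; it reports no verdict.
The state is a dict: "t": time; "q": joint angles; "qd": joint speeds; "tau": joint torques, N m; "tcp_pos": TCP position; "tool_rot": TCP orientation; "force": force on the tool from outside, world axes, zero at the start; "ft_torque": the same for the moment, N m; "finger_gap": opening from 0.0 (shut) to 1.0 (fully open).
Only numpy, scipy, OpenCV 4.12 (cv2) and the standard library are available. Lean on these libraries where they do the work, as an engineer would, in place of code of your own. Each camera call takes 0.05 s, during which the arm holds its last target.

### The job

The vial wheel under the dispensing spout was fed one place too far and a vial was skipped. Without picking anything up, lift the ratchet pawl out of the teeth with a fingertip and throw it right back, push the wheel backward (clockwise from above) one notch so that the skipped vial stands under the spout, then tip the pawl over again so that its nose lies down at the root between the teeth. Push the pawl and the wheel's star handle with the fingers only, keep off the vials and disturb nothing else on the bench.

Things in the scene. Friction and masses are not known exactly. Their poses are not given: they have to be found in the camera images.
- stand: Fixed base of the vial turntable: dark grey steel plate 220 x 220 x 12 mm. Origin: centre of its underside, on the wheel's axis; z up. Looking along its +x (y to the left), the pawl is on the wheel's left side, towards the far end; the spout's column stands at the far right corner, (93, -93) mm, its swan-neck 144 mm high. It is bolted down.
- wheel (a joint): Turn of the vial wheel about the vertical axis through the stand's origin: 0 at the start, grows counter-clockwise from above (forward feed), negative = backward. 12 places: a notch is 0.524 rad. A slight drag (0.06 N m) keeps it where it is left. Pawl down, it turns backward only 0.05 rad to the stop and clicks freely forward; pawl thrown back, it turns both ways.
- star_end_near (a point): Centre of the 16 mm black ball ending one of three level arms (steel rods 9 mm thick, 120 degrees apart) of the star handle, made for turning the wheel, on the wheel's centre post; turns with the wheel. 112 mm above the bench, 42 mm from the axis; post cap 32 mm across, 103 to 124 mm high. Vial tops: 84 mm. At the start this arm points along the stand's -x.
- star_end_left (a point): The same on the arm that at the start points 60 degrees to the left of the stand's +x.
- star_end_right (a point): The same on the arm that at the start points 60 degrees to the right of the stand's +x (nearest the spout).
- pawl (a joint): Turn of the steel throw-over pawl on its pivot: 0 = down, nose at the root between two teeth (wheel locked backward); grows as the nose lifts; 1.45 = thrown back on its stop. Only its weight (about 140 g) moves it: let go below about 0.8 it falls onto the teeth, beyond about 0.9 onto its stop, and stays. Clear of the teeth above 0.2; resting on a tooth's sloping back it reads up to 0.2.
- pawl_pivot (a point): Centre of the pawl's pivot pin, along the stand's y, between two steel cheeks 58 mm high; fixed at (68, 88, 48) mm in the stand's frame. From it the nose arm runs 68 mm along the stand's -x, over the rim; the pawl swings up and over towards the stand's +x.
- pawl_bar (a point): On the pawl's finger bar: a round bar 10 mm thick, 67 mm long, along the stand's y, topping a lever 58 mm from the pin and standing out 60 mm to the side away from the wheel; this point is 36 mm out. Pawl down: 27 mm to the -x side of the pin, 99 mm above the bench. Thrown back: 47 mm to the +x side, 81 mm above the bench. Only base plate and bench lie below it.
- pawl_nose (a point): Middle of the underside of the pawl's nose, a block 8 mm long (along the rim), 10 mm wide; 42 mm above the bench when down, 88 mm from the axis. It drops to a root if the wheel is within 0.05 rad of a whole notch; farther back it lands on the next tooth's tip. The 12 saw teeth (radius 80 to 96 mm, roots 40, tips 52 mm high) have upright faces that lock backward, and sloping backs.
- spout_tip (a point): Mouth of the dispensing spout, a fixed 7 mm steel tube pointing down, 60 mm from the wheel's axis, 98 mm above the bench, over the ring of 12 dark grey cups (29 mm wide, rims 44 mm above the bench, centres 60 mm from the axis). At the start an empty cup is under it.
- vial_a: Open empty glass vial, 22 mm across, 58 mm tall, standing loose in a cup of the wheel (1.5 mm of play), at the start one place past the spout, counter-clockwise from it: this is the one that was skipped. Origin: centre of its underside, 26 mm above the bench.
- vial_b: Open empty glass vial, 22 mm across, 58 mm tall, standing loose in a cup of the wheel (1.5 mm of play), two places past the spout at the start. Origin: centre of its underside, 26 mm above the bench.
- vial_c: Open empty glass vial, 22 mm across, 58 mm tall, standing loose in a cup of the wheel (1.5 mm of play), three places past the spout at the start. Origin: centre of its underside, 26 mm above the bench.
- vial_d: Open empty glass vial, 22 mm across, 58 mm tall, standing loose in a cup of the wheel (1.5 mm of play), five places past the spout at the start. Origin: centre of its underside, 26 mm above the bench.
- vial_e: Open empty glass vial, 22 mm across, 58 mm tall, standing loose in a cup of the wheel (1.5 mm of play), eight places past the spout at the start (four before it). Origin: centre of its underside, 26 mm above the bench.
- beaker: Glass beaker, 68 mm across the rim, 90 mm tall, loose on the bench beside the turntable, right of it. Origin: centre of its underside. A bystander.
- amber_bottle: Brown glass reagent bottle with a black cap, 66 mm across, 145 mm tall, loose on the bench beyond the pawl's side of the turntable. Origin: centre of its underside. A bystander.
- spatula: Narrow steel laboratory spatula, 170 mm long, 11 mm wide, 5 mm thick, lying on the bench between the robot and the turntable. Origin: its middle, underside. A bystander.
There are look-alikes about, which are no part of the job. Leave any blue or yellow look-alike of the vial_d alone.

How it is judged:
On the way, in this order (a step that is already met when the one before it is completed fails the run):
1. the pawl is lifted out of the teeth and thrown back, the wheel still in its old notch (value of joint pawl above 1.2 rad and value of joint wheel between -0.12 and 0.12 rad), for 0.2 s.
2. the wheel is pushed backward past the old tooth (value of joint wheel below -0.35 rad), for 0.1 s.
At the end, for the whole second after the job is handed in: The wheel is one notch (0.524 rad, within 0.08) back from where it started and still; the pawl is down at the root of the teeth (joint below 0.05); the skipped vial stands under the spout (axis within 9 mm); all five vials stand upright in their cups (within 0.2 rad) (value of joint wheel between -0.603599 and -0.443599 rad and value of joint pawl below 0.05 rad and velocity of joint wheel between -0.05 and 0.05 rad/s and horizontal distance between spout_tip and vial_a below 0.009 m and height (world z) of vial_a between 0.02 and 0.032 m and angle between each of vial_a, vial_b, vial_c, vial_d, vial_e's own z axis and vertical below 0.2 rad and height (world z) of vial_b between 0.02 and 0.032 m and height (world z) of vial_c between 0.02 and 0.032 m and height (world z) of vial_d between 0.02 and 0.032 m and height (world z) of vial_e between 0.02 and 0.032 m); the robot touches nothing.
It fails at once if a vial is lifted or tipped (height (world z) of any of vial_a, vial_b, vial_c, vial_d, vial_e above 0.04 m or angle between any of vial_a, vial_b, vial_c, vial_d, vial_e's own z axis and vertical above 0.35 rad).
It fails at once if a vial is pushed by the hand (over 2 N) (contact force between any of the fingers, the arm and vial_a above 2 N or contact force between any of the fingers, the arm and vial_b above 2 N or contact force between any of the fingers, the arm and vial_c above 2 N or contact force between any of the fingers, the arm and vial_d above 2 N or contact force between any of the fingers, the arm and vial_e above 2 N).
It fails at once if the wheel is pushed much more than a notch back (over 0.75 rad), or fed forward (over 0.3 rad) (value of joint wheel below -0.75 rad or value of joint wheel above 0.3 rad).
It fails at once if the beaker, the bottle or the spatula is moved by more than 20 mm, lifted or tipped (distance of any of beaker, amber_bottle, spatula from where it was at the start of the episode above 0.02 m or angle between any of beaker, amber_bottle's own z axis and vertical above 0.3 rad).
It fails at once if the turntable is pushed with anything but the fingers (over 5 N) (contact force between the arm and stand above 5 N).
It also fails if it takes over 48 s, if anything falls off the work surface, if the arm or the gripper's body presses on something with over 40 N, if the wrist force passes 120 N, or if a joint passes its speed limit or range.

## Working session

There is one attempt and no reset: what is moved stays moved. The work goes in short steps, Python scripts to look and compute and a tool call to move; the robot and the scene stay as the last step left them, time stands still between calls to the robot, and variables do not carry over. Pictures are saved under pics/ and viewed, and the job is handed in when it is done.

Besides the shell and the picture viewer there is one more tool, called after "Call:" as name(argument=value, ...), one argument or row to a line, values as JSON. send_rows: Moves the arm, as the interface text tells. Its arguments: {"type":"object","properties":{"steps":{"type":"array","items":{"type":"array","items":{"type":"array","items":{"type":"number"}}}},"grip_force":{"type":"number"}},"required":["steps"]}

```bash
mkdir -p pics; ls
python3 - <<'E'
from station import manip
import cv2
print(manip.sense())
for n in ["scene","side","wrist"]:
    p=manip.camera_params(n); print(n,p)
    cv2.imwrite(f"pics/{n}0.png",manip.snapshot(n)[:,:,::-1])
E
```

```text
pics
{'t': 0.0, 'q': array([ 9.37491912e-01,  5.28491048e-01,  1.43390010e+00,  2.22577049e-06,
        1.18138215e+00, -1.78523618e-01]), 'qd': array([-0.00157877,  0.0006418 ,  0.00063454,  0.00033063,  0.0005241 ,
        0.0001305 ]), 'tau': array([-8.23235550e-04, -4.42356348e+01, -1.78019428e+01, -3.85500534e-04,
        8.61633540e-03,  1.94209730e-05]), 'tcp_pos': array([0.2740997 , 0.56089791, 0.23031903]), 'tool_rot': array([-0.37469552,  0.60056313,  0.37412567,  0.59913035]), 'force': array([0.51155165, 0.32793341, 0.67412764]), 'ft_torque': array([-0.01285762, -0.01620291,  0.01006448]), 'finger_gap': 1.000210579069706}
scene {'fx': 478.9350107581459, 'fy': 478.9350107581459, 'cx': 255.97953173458657, 'cy': 183.4486761791222, 'D': array([-0.0117198,  0.       ,  0.       ,  0.       ,  0.       ]), 'T': array([[-0.26128255,  0.77736794, -0.57221545,  1.04641827],
       [ 0.96512216,  0.20028838, -0.16859351,  0.18232534],
       [-0.01645109, -0.59630835, -0.80258688,  0.85841792],
       [ 0.        ,  0.        ,  0.        ,  1.        ]])}
side {'fx': 355.1144683375
[... 257 characters left out ...]
84,  0.75662011, -0.62686252],
       [-0.01946137, -0.78806443, -0.61528506,  0.65864311],
       [ 0.        ,  0.        ,  0.        ,  1.        ]])}
wrist {'fx': 277.69890493911606, 'fy': 277.69890493911606, 'cx': 257.9488123422207, 'cy': 194.75412973825826, 'D': array([0.00729509, 0.        , 0.        , 0.        , 0.        ]), 'tool_from_camera': array([[-1.00033802e-03, -2.82002854e-01,  9.59413044e-01,
        -1.41732208e-01],
       [ 1.11515812e-03, -9.59413242e-01, -2.82001750e-01,
         7.21963942e-02],
       [ 9.99998878e-01,  7.87800171e-04,  1.27421532e-03,
        -1.34176243e-04],
       [ 0.00000000e+00,  0.00000000e+00,  0.00000000e+00,
         1.00000000e+00]])}
```

View pics/scene0.png

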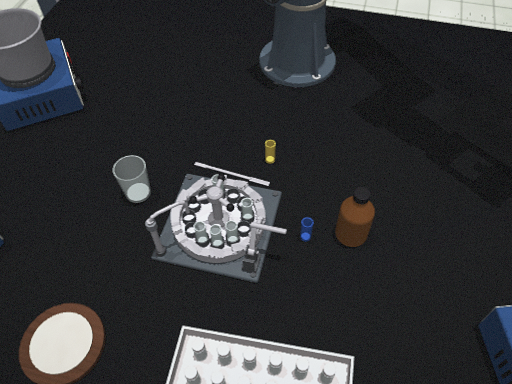

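View pics/side0.png

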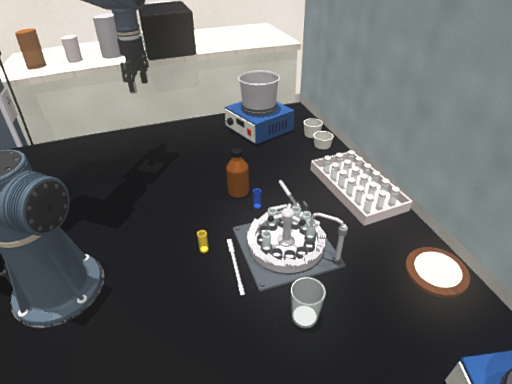

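View pics/wrist0.png

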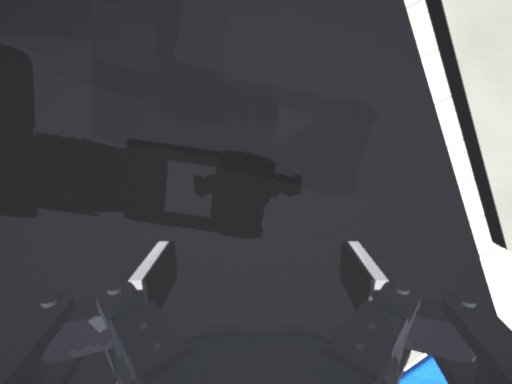

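```bash
cat > h.py <<'E'
import numpy as np, cv2
from station import manip
def ray(cam,uv):
    p=manip.camera_params(cam); K=np.array([[p['fx'],0,p['cx']],[0,p['fy'],p['cy']],[0,0,1]])
    x=cv2.undistortPoints(np.array([[uv]],float),K,p['D'])[0,0]
    T=p['T']; d=T[:3,:3]@np.array([x[0],x[1],1]); return T[:3,3],d/np.linalg.norm(d)
def onz(cam,uv,z):
    o,d=ray(cam,uv); return o+d*(z-o[2])/d[2]
def tri(uv1,uv2,c1="scene",c2="side"):
    o1,d1=ray(c1,uv1);o2,d2=ray(c2,uv2)
    A=np.stack([d1,-d2],1); s=np.linalg.lstsq(A,o2-o1,rcond=None)[0]
    a=o1+s[0]*d1;b=o2+s[1]*d2; return (a+b)/2,np.linalg.norm(a-b)
def proj(cam,P):
    p=manip.camera_params(cam); K=np.array([[p['fx'],0,p['cx']],[0,p['fy'],p['cy']],[0,0,1]])
    Ti=np.linalg.inv(p['T']); r=cv2.Rodrigues(Ti[:3,:3])[0]
    return cv2.projectPoints(np.array(P,float).reshape(-1,1,3),r,Ti[:3,3],K,p['D'])[0][:,0]
def crop(cam,name,x0,y0,x1,y1,k):
    im=manip.snapshot(cam)[:,:,::-1][y0:y1,x0:x1]
    cv2.imwrite("pics/"+name,cv2.resize(im,None,fx=k,fy=k,interpolation=cv2.INTER_CUBIC))
E
python3 - <<'E'
import cv2
a=cv2.imread("pics/scene0.png")[150:290,140:325];cv2.imwrite("pics/sc1.png",cv2.resize(a,None,fx=4,fy=4,interpolation=cv2.INTER_CUBIC))
a=cv2.imread("pics/side0.png")[160:300,190:360];cv2.imwrite("pics/si1.png",cv2.resize(a,None,fx=4,fy=4,interpolation=cv2.INTER_CUBIC))
E
```

```text
(no output)
```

View pics/sc1.png

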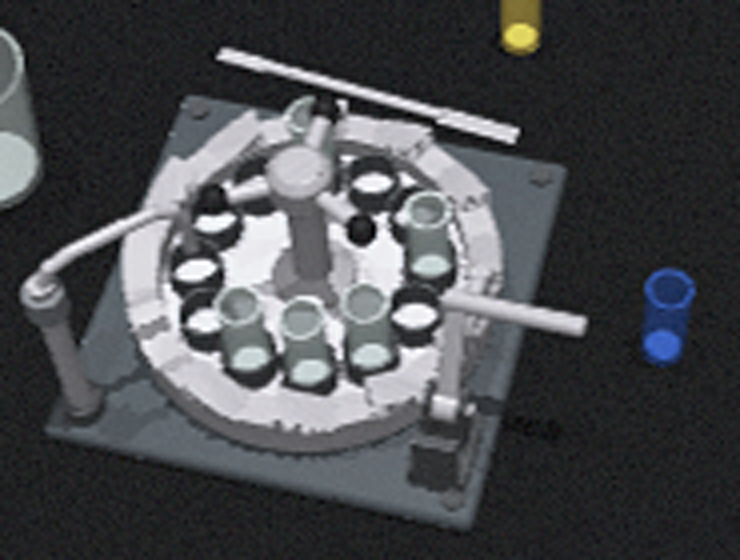

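View pics/si1.png

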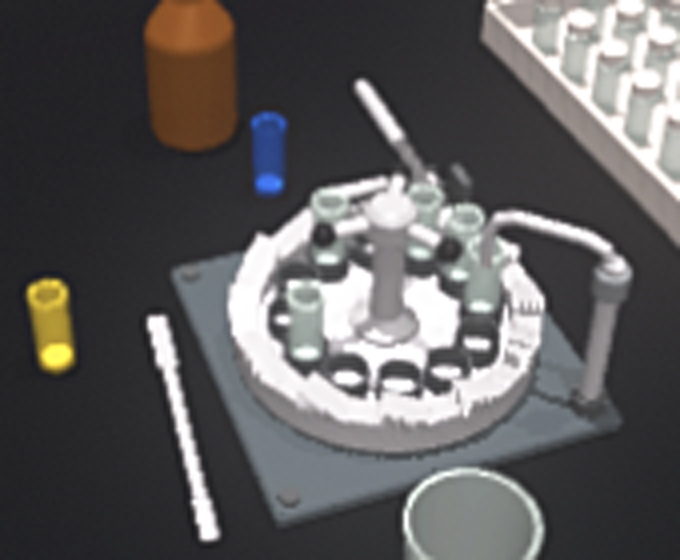

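```bash
cat > fit.py <<'E'
from h import *
from scipy.optimize import least_squares
obs=[]
def S(cam,u,v,P):
    u,v=(u/4+140,v/4+150) if cam=="scene" else (u/4+190,v/4+160)
    obs.append((cam,(u-.5+.125,v-.5+.125),P))
h=.11;z=.012
S("scene",188,97,(-h,-h,z));S("scene",567,168,(-h,h,z));S("scene",470,525,(h,h,z));S("scene",48,430,(h,-h,z))
S("side",173,270,(-h,h,z));S("side",280,518,(-h,-h,z));S("side",620,420,(h,-h,z))
S("scene",298,163,(0,0,.124));S("side",393,208,(0,0,.124))
def W(p,P):
    c,s=np.cos(p[2]),np.sin(p[2]);P=np.atleast_2d(P)
    return np.c_[p[0]+c*P[:,0]-s*P[:,1],p[1]+s*P[:,0]+c*P[:,1],P[:,2]]
def f(p): return np.concatenate([(proj(c,W(p,P))[0]-uv) for c,uv,P in obs])
if __name__=="__main__":
    p0=[.5,.05,0]
    r=least_squares(f,p0,loss='soft_l1',f_scale=.7);print(r.x,np.round(r.fun if False else f(r.x).reshape(-1,2),2).tolist())
    p=r.x; np.save("pose.npy",p)
    print("bar",W(p,(.068-.027,.088+.036,.099)),"barback",W(p,(.068+.047,.124,.081)),"pivot",W(p,(.068,.088,.048)))
    a=np.pi/3
    for t in(np.pi,a,-a):print("star",W(p,(.042*np.cos(t),.042*np.sin(t),.112)))
    for c in("scene","side"):
        im=manip.snapshot(c)[:,:,::-1].copy()
        k=4; x0,y0=(140,150) if c=="scene" else (190,140)
        im=cv2.resize(im[y0:y0+140,x0:x0+185],None,fx=k,fy=k,interpolation=cv2.INTER_CUBIC)
        pts=[(.041,.124,.099),(.041,.148,.099),(.041,.081,.099)]+[(.042*np.cos(t),.042*np.sin(t),.112) for t in(np.pi,a,-a)]+[(sx*h,sy*h,z) for sx in(-1,1) for sy in(-1,1)]+[(.093,-.093,.144),(0,0,.124)]
        for q in proj(c,W(p,pts)): cv2.circle(im,tuple(np.int32((q-[x0,y0]+.5)*k)),4,(0,0,255),1)
        cv2.imwrite(f"pics/ov_{c}.png",im)
    for n,uv in(("bottle",(352,240)),("beaker",(136,192))):print(n,onz("scene",uv,0))
E
python3 fit.py
```

```text
[ 0.55958953 -0.04421743  0.01871601] [[-0.66, -1.73], [0.3, -1.09], [0.12, 0.49], [-1.88, 0.05], [-0.83, -0.96], [-0.73, 0.17], [1.37, -0.46], [-0.08, 0.54], [-0.17, -1.32]]
bar [[0.5982617  0.08052816 0.099     ]] barback [[0.67224874 0.08191306 0.081     ]] pivot [[0.62593071 0.04503977 0.048     ]]
star [[ 0.51759688 -0.04500346  0.112     ]]
star [[ 0.57990513 -0.00745772  0.112     ]]
star [[ 0.58126657 -0.08019112  0.112     ]]
bottle [0.52453092 0.23001839 0.        ]
beaker [ 0.52356794 -0.24944145  0.        ]
```

View pics/ov_scene.png

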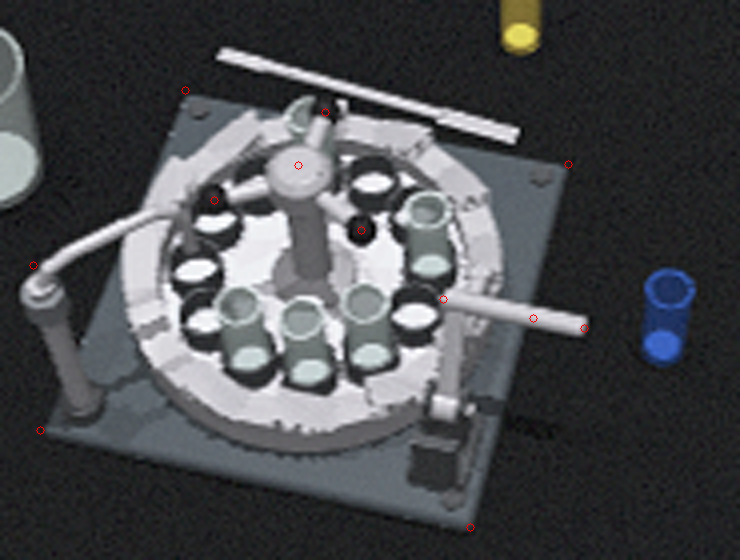

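View pics/ov_side.png

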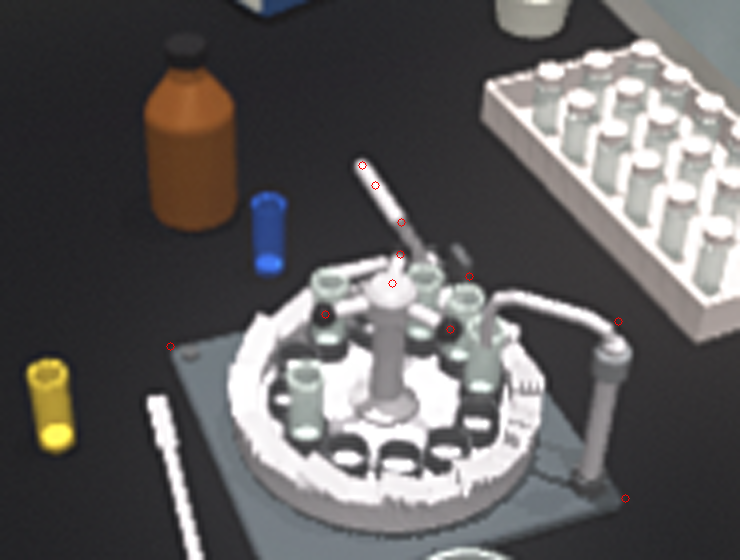

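Run:
```python
from h import *
from scipy.spatial.transform import Rotation as R
s=manip.sense();M=R.from_quat(s['tool_rot']).as_matrix();print(M.round(3),s['tcp_pos'],s['t'])
z=M[:,2];print("yaw z axis",np.degrees(np.arctan2(z[1],z[0])))
print("blue",onz("scene",(305.6,237),0),"yellow",onz("scene",(269.8,161),0))
print("spout",tri((140+188/4,150+252/4),(190+487/4,160+268/4)))
```

```text
[[-0.001 -0.898  0.439]
 [-0.001  0.439  0.898]
 [-1.     0.    -0.001]] [0.27433302 0.56120878 0.23083158] 0.25
yaw z axis 63.93859555094513
blue [0.54146143 0.13681861 0.        ] yellow [0.36399728 0.01605899 0.        ]
spout (array([ 0.60347625, -0.08690157,  0.09588054]), np.float64(0.0008113585215493721))
```

Call:
send_rows(
  steps=[
    [[1, 0.035, -0.06, 0, -0.14], [1, 0.07, -0.12, 0, -0.28], [1, 0.105, -0.18, 0, -0.42], [1, 0.14, -0.24, 0, -0.56], [1, 0.175, -0.3, 0, -0.7], [1, 0.21, -0.36, 0, -0.84], [1, 0.245, -0.42, 0, -0.98], [1, 0.28, -0.48, 0, -1.1]],
  ],
)

```text
t: 1.25
tcp_pos: [0.5273, 0.1277, 0.2314]
tool_rot: [-0.004, 0.707, 0.004, 0.707]
force: [0.1, 1.0, -0.3]
finger_gap: -0.004
```

Call:
send_rows(
  steps=[
    [[1, 0.0, 0, 0, 0], [1, 0, 0, 0, 0]],
  ],
)

```text
t: 1.5
tcp_pos: [0.526, 0.1295, 0.2311]
tool_rot: [-0.005, 0.708, 0.006, 0.707]
force: [-0.1, 0.7, 0.1]
finger_gap: 0.001
```

Run:
```python
from h import *
from scipy.spatial.transform import Rotation as R
s=manip.sense();M=R.from_quat(s['tool_rot']).as_matrix();print(M.round(3),s['tcp_pos'],s['t'],s['finger_gap'])
crop("side","si2.png",170,60,370,260,3)
cv2.imwrite("pics/wr2.png",manip.snapshot("wrist")[:,:,::-1])
```

```text
[[-0.001 -0.015  1.   ]
 [ 0.     1.     0.015]
 [-1.     0.001 -0.001]] [0.52596501 0.1295086  0.23105106] 1.5 0.0011544377960016434
```

View pics/si2.png

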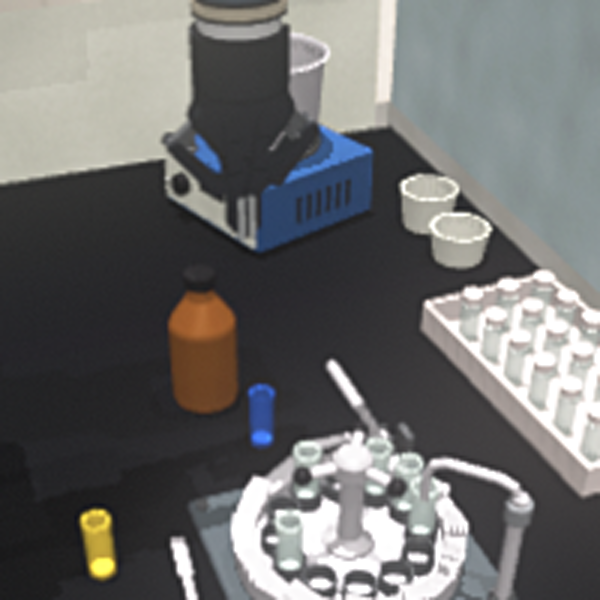

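View pics/wr2.png

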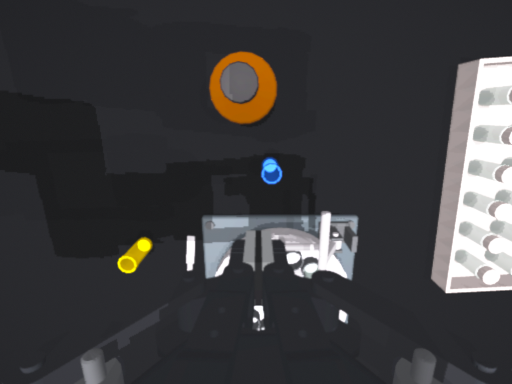

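Call:
send_rows(
  steps=[
    [[1, 0.034, -0.0485, 0, 0], [1, 0.034, -0.0485, -0.05, 0], [1, 0.034, -0.0485, -0.1, 0], [1, 0.034, -0.0485, -0.147, 0], [1, 0.034, -0.0485, -0.147, 0]],
  ],
)

```text
t: 2.22
tcp_pos: [0.5568, 0.0828, 0.0812]
tool_rot: [-0.006, 0.71, 0.007, 0.704]
force: [0.4, -1.0, 0.4]
finger_gap: -0.002
```

Run:
```python
from h import *
s=manip.sense();print(s['tcp_pos'],s['t'])
crop("scene","sc3.png",140,90,325,275,3)
crop("side","si3.png",190,120,360,290,3)
```

```text
[0.55675052 0.08278599 0.08120958] 2.225
```

View pics/sc3.png

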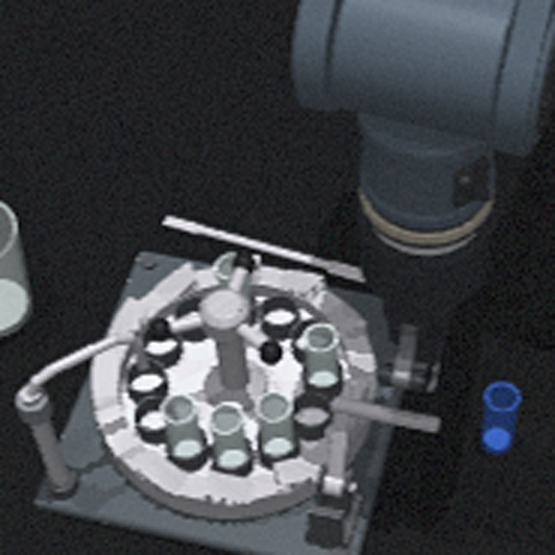

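View pics/si3.png

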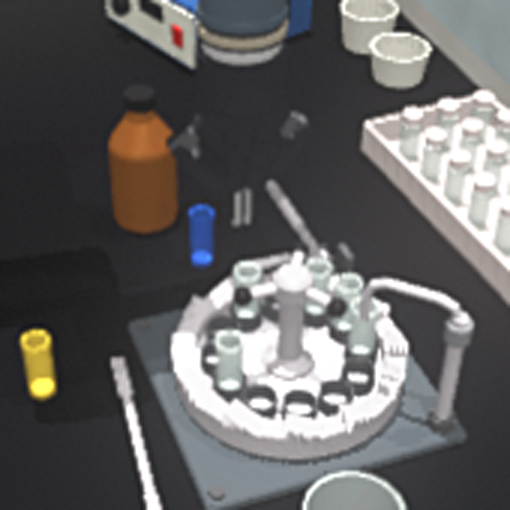

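Call:
send_rows(
  steps=[
    [[1, 0.015, -0.001, 0, 0], [1, 0.027, -0.001, 0, 0], [1, 0.039, -0.001, 0.002, 0], [1, 0.05, -0.001, 0.004, 0], [1, 0.06, -0.001, 0.004, 0], [1, 0.068, -0.001, 0.004, 0], [1, 0.075, -0.001, 0.004, 0], [1, 0.082, -0.001, 0.004, 0]],
  ],
)

```text
t: 3.32
tcp_pos: [0.6427, 0.0801, 0.0881]
tool_rot: [-0.006, 0.707, 0.006, 0.707]
force: [0.4, -0.7, -0.1]
finger_gap: -0.0
```

Run:
```python
from h import *
s=manip.sense();print(s['tcp_pos'],s['t'],s['force'])
crop("scene","sc4.png",140,90,325,275,3)
crop("side","si4.png",190,120,360,290,3)
```

```text
[0.64273081 0.08005652 0.08807379] 3.325 [ 0.44026142 -0.74340784 -0.10525327]
```

View pics/sc4.png

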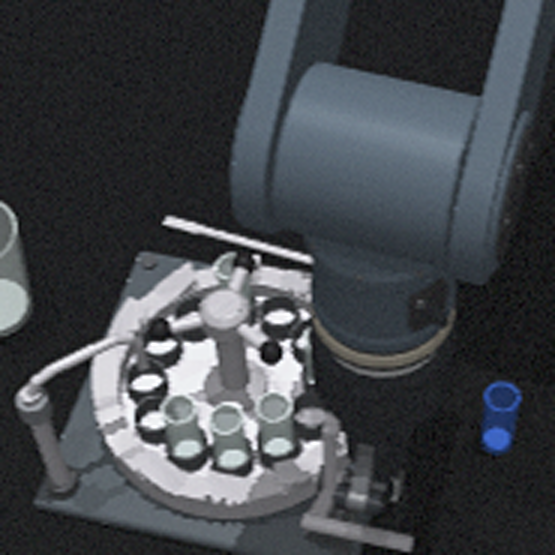

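View pics/si4.png

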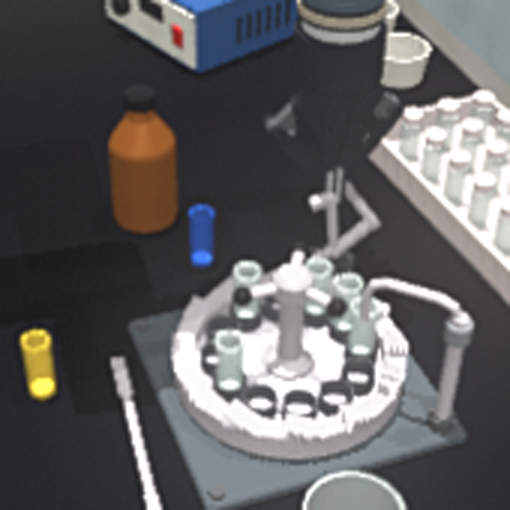

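Call:
send_rows(
  steps=[
    [[1, 0, 0, 0.06, 0], [1, 0, 0, 0.11, 0], [1, -0.03, -0.04, 0.11, 0], [1, -0.065, -0.085, 0.11, 0], [1, -0.1, -0.13, 0.11, 0], [1, -0.128, -0.172, 0.11, 0], [1, -0.128, -0.172, 0.11, 0], [1, -0.128, -0.172, 0.11, 0]],
  ],
)

```text
t: 4.42
tcp_pos: [0.5147, -0.0918, 0.1985]
tool_rot: [-0.005, 0.707, 0.005, 0.707]
force: [-0.6, -0.1, 0.5]
finger_gap: 0.002
```

Run:
```python
from h import *
s=manip.sense();print(s['tcp_pos'],s['t'],s['force'])
crop("scene","sc5.png",140,120,325,280,3)
crop("side","si5.png",190,120,360,290,3)
```

```text
[ 0.5147255  -0.09182913  0.19850463] 4.425 [-0.60324826 -0.12336813  0.45074609]
```

View pics/sc5.png

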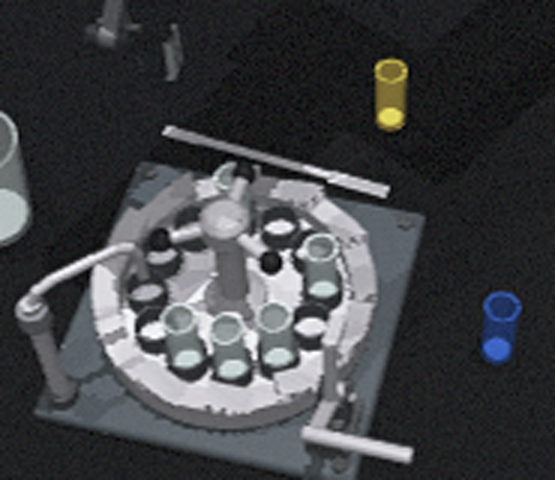

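View pics/si5.png

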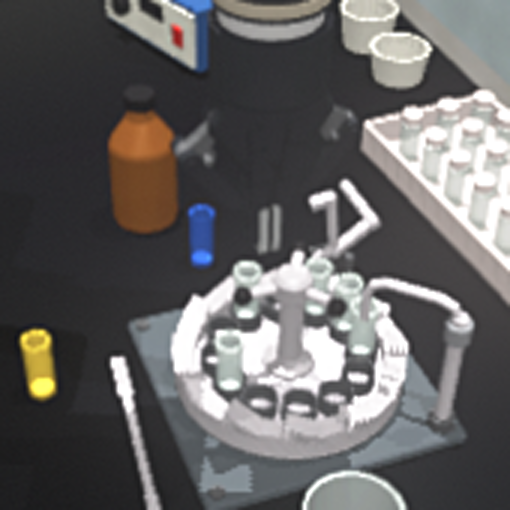

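Run:
```python
from h import *
print(tri((220.7,177.7),(270.7,218.7)), onz("side",(270.7,218.7),.112),onz("scene",(220.7,177.7),.112))
```

```text
(array([ 0.51724369, -0.04553956,  0.11094047]), np.float64(6.798700293610718e-05)) [ 0.51684931 -0.04669635  0.112     ] [ 0.51796075 -0.04520006  0.112     ]
```

Call:
send_rows(
  steps=[
    [[1, 0, 0, -0.05, 0], [1, 0, 0, -0.1, 0], [1, 0, 0.01, -0.1, 0], [1, 0, 0.018, -0.1, 0], [1, 0, 0.025, -0.1, 0], [1, 0, 0.029, -0.1, 0], [1, 0, 0.033, -0.1, 0], [1, 0, 0.036, -0.1, 0]],
  ],
)

```text
t: 5.52
tcp_pos: [0.5153, -0.0562, 0.099]
tool_rot: [-0.006, 0.706, 0.005, 0.708]
force: [0.7, -1.7, 1.1]
finger_gap: 0.0
```

Run:
```python
from h import *
s=manip.sense();print(s['tcp_pos'],s['t'],s['force'])
crop("scene","sc6.png",140,120,325,280,3)
crop("side","si6.png",190,120,360,290,3)
```

```text
[ 0.51525465 -0.05619222  0.09904686] 5.525 [ 0.69892181 -1.70337497  1.09069405]
```

View pics/sc6.png

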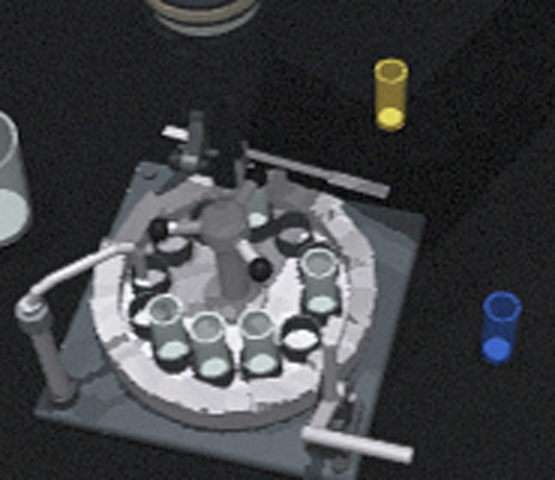

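View pics/si6.png

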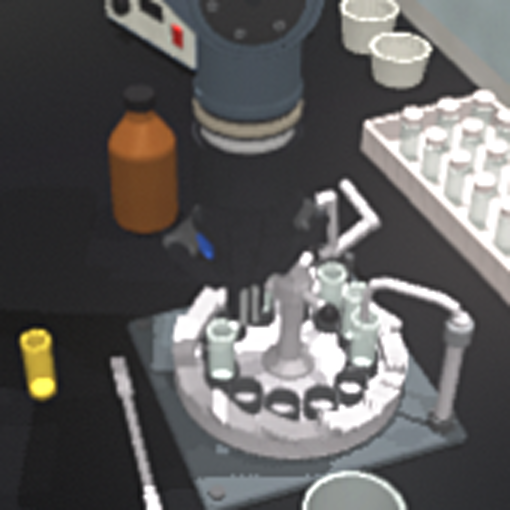

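```bash
cat > wh.py <<'E'
from h import *
p=np.load("pose.npy")
def ang(cam,uv,base):
    P=onz(cam,uv,.112)[:2]-p[:2]; a=np.arctan2(P[1],P[0])-p[2]-base; return round((a+np.pi)%(2*np.pi)-np.pi,3),round(np.hypot(*P),4)
def balls(cam):
    # dark-blob centroids near expected ring
    im=manip.snapshot(cam); g=im.max(2).astype(int); return im,g
E
python3 - <<'E'
from wh import *
a=np.pi/3
print("start L,R",ang("scene",(140+270.5/3-.33,120+263/3-.33),a),ang("scene",(140+159/3-.33,120+239.5/3-.33),-a), "ov4",ang("scene",(140+361/4-.4,150+231/4-.4),a),ang("scene",(140+214/4-.4,150+199/4-.4),-a))
print("now",ang("scene",(140+261/3-.33,120+268/3-.33),a),ang("scene",(140+158.5/3-.33,120+228.5/3-.33),-a),ang("side",(190+327/3-.33,120+318/3-.33),-a))
E
```

```text
start L,R (np.float64(-0.008), np.float64(0.0423)) (np.float64(-0.017), np.float64(0.0426)) ov4 (np.float64(-0.008), np.float64(0.0423)) (np.float64(-0.02), np.float64(0.0417))
now (np.float64(-0.171), np.float64(0.0413)) (np.float64(-0.219), np.float64(0.0422)) (np.float64(-0.338), np.float64(0.046))
```

Call:
send_rows(
  steps=[
    [[1, 0, 0.003, 0, 0], [1, 0, 0.006, 0, 0], [1, 0, 0.009, 0, 0], [1, 0, 0.011, 0, 0], [1, 0, 0.011, 0, 0]],
  ],
)

```text
t: 6.25
tcp_pos: [0.514, -0.0444, 0.0982]
tool_rot: [-0.005, 0.707, 0.006, 0.707]
force: [-0.1, -2.0, 0.2]
finger_gap: -0.002
```

Run:
```python
from h import *
s=manip.sense();print(s['tcp_pos'],s['t'],s['force'])
crop("scene","sc7.png",160,160,280,270,6)
crop("side","si7.png",220,170,340,270,6)
```

```text
[ 0.5140361  -0.0444494   0.09815805] 6.25 [-0.14576814 -1.99053488  0.17703889]
```

View pics/sc7.png

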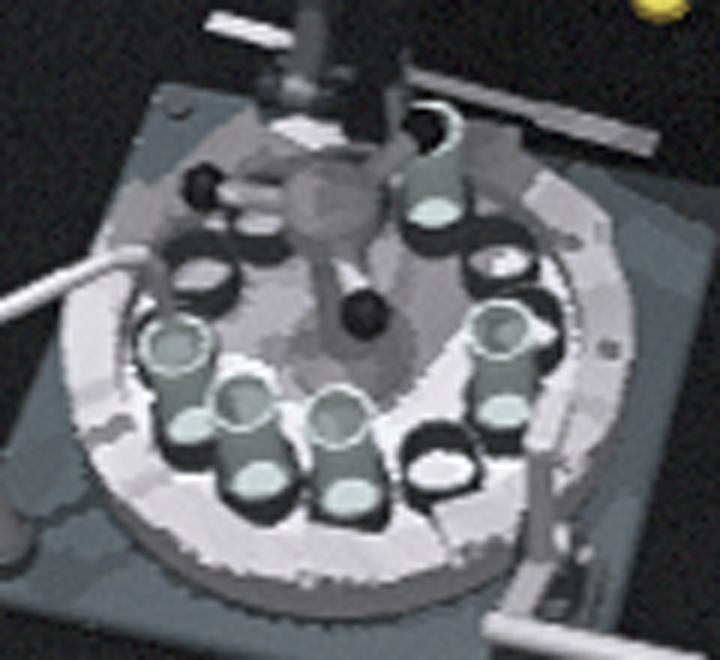

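View pics/si7.png

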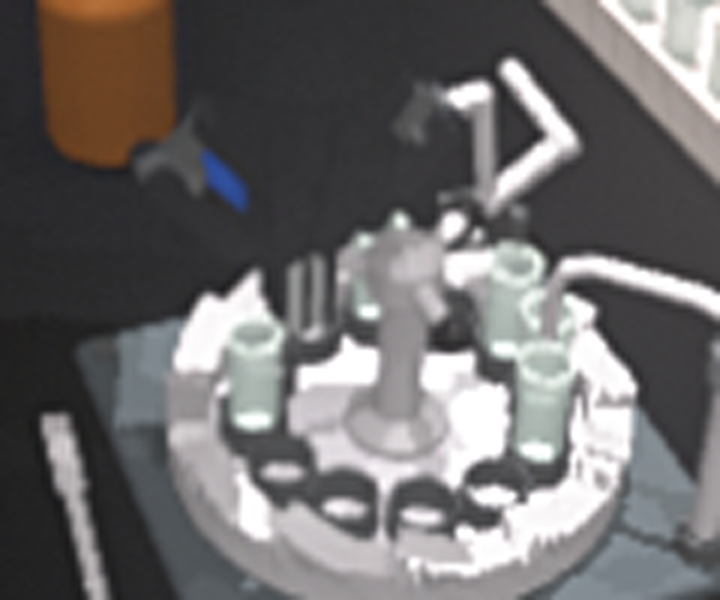

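Run:
```python
from wh import *
a=np.pi/3
g=lambda u,v:(160+u/6-.42,160+v/6-.42)
print(ang("scene",g(424,130),np.pi),ang("scene",g(363,314),a),ang("scene",g(203,187),-a))
# spout-to-vial: vial top ring
print(onz("scene",g(177,344),.084), onz("scene",g(245,400),.084))
```

```text
(np.float64(-0.498), np.float64(0.0428)) (np.float64(-0.501), np.float64(0.0416)) (np.float64(-0.504), np.float64(0.0424))
[ 0.60366203 -0.0838988   0.084     ] [ 0.6180197  -0.05589424  0.084     ]
```

Call:
send_rows(
  steps=[
    [[1, 0, 0.0007, 0, 0], [1, 0, 0.0013, 0, 0], [1, 0, 0.0013, 0, 0], [1, 0, 0.0013, 0, 0]],
  ],
)

```text
t: 6.85
tcp_pos: [0.5141, -0.0435, 0.0982]
tool_rot: [-0.006, 0.707, 0.006, 0.707]
force: [0.2, -1.9, -0.8]
finger_gap: -0.002
```

Call:
send_rows(
  steps=[
    [[1, 0, -0.012, 0, 0], [1, 0, -0.025, 0, 0], [1, 0, -0.025, 0.05, 0], [1, 0, -0.025, 0.1, 0], [1, 0, -0.025, 0.1, 0]],
  ],
)

```text
t: 7.48
tcp_pos: [0.5173, -0.0705, 0.2022]
tool_rot: [-0.007, 0.704, 0.004, 0.71]
force: [-0.7, -0.7, 0.9]
finger_gap: 0.0
```

Run:
```python
from h import *
s=manip.sense();print(s['tcp_pos'],s['t'],s['force'])
crop("scene","sc8.png",160,160,280,270,6)
```

```text
[ 0.51729269 -0.07046939  0.2021732 ] 7.475 [-0.68916533 -0.70930687  0.86236004]
```

View pics/sc8.png

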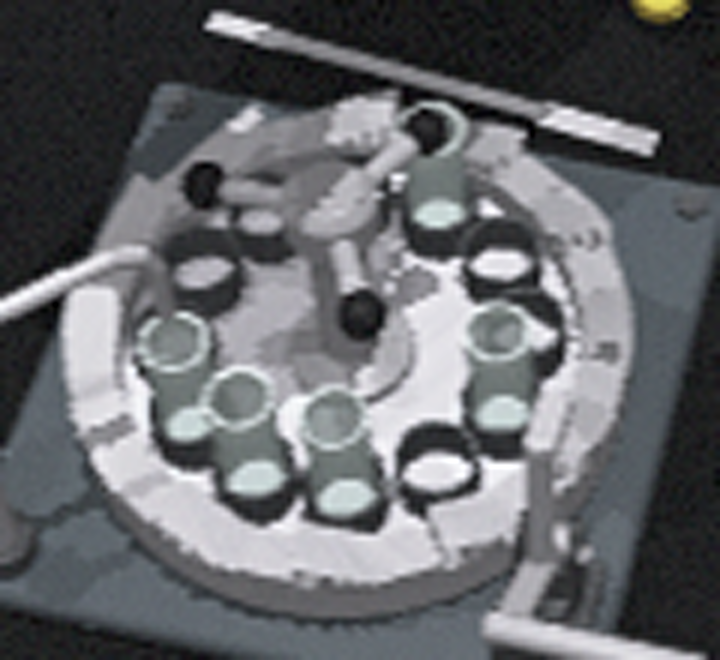

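Run:
```python
from wh import *
a=np.pi/3
im0=cv2.imread("pics/scene0.png"); im1=manip.snapshot("scene")[:,:,::-1]
def blob(im,uv):
    g=im.max(2).astype(float); u,v=np.round(uv).astype(int); r=4
    w=np.clip(60-g[v-r:v+r+1,u-r:u+r+1],0,None)
    yy,xx=np.mgrid[v-r:v+r+1,u-r:u+r+1]; return np.array([(w*xx).sum(),(w*yy).sum()])/w.sum()
def P(th,b): return proj("scene",[[p[0]+.042*np.cos(p[2]+b+th),p[1]+.042*np.sin(p[2]+b+th),.112]])[0]
for b in(np.pi,a,-a):
    print([ (ang("scene",blob(im,P(th,b)),b),blob(im,P(th,b)).round(1),P(th,b).round(1)) for im,th in((im0,0),(im1,-.5))])
g=lambda u,v:(160+u/6-.42,160+v/6-.42)
print(ang("scene",g(428,129),np.pi),ang("scene",g(361,314),a),ang("scene",g(205,185),-a))
for c in (g(173,339),):
    P=onz("scene",c,.084);print(P)
# image of rim difference
d=np.hstack([im0[160:270,160:280],im1[160:270,160:280]]);cv2.imwrite("pics/cmp.png",cv2.resize(d,None,fx=3.3,fy=3.3,interpolation=cv2.INTER_CUBIC))
```

```text
[((np.float64(-0.009), np.float64(0.0447)), array([221.4, 176.6]), array([220.9, 177.6])), ((np.float64(-0.527), np.float64(0.0433)), array([230.9, 181.5]), array([230. , 181.5]))]
[((np.float64(0.0), np.float64(0.0423)), array([230. , 207.2]), array([229.9, 207.1])), ((np.float64(-0.512), np.float64(0.0426)), array([220. , 212.4]), array([220.2, 212.1]))]
[((np.float64(0.001), np.float64(0.0427)), array([192.7, 199.8]), array([193. , 199.7])), ((np.float64(-0.525), np.float64(0.0425)), array([193.5, 190.4]), array([193.6, 190.9]))]
(np.float64(-0.513), np.float64(0.044)) (np.float64(-0.515), np.float64(0.0414)) (np.float64(-0.525), np.float64(0.042))
[ 0.60219273 -0.0857934   0.084     ]
```

View pics/cmp.png

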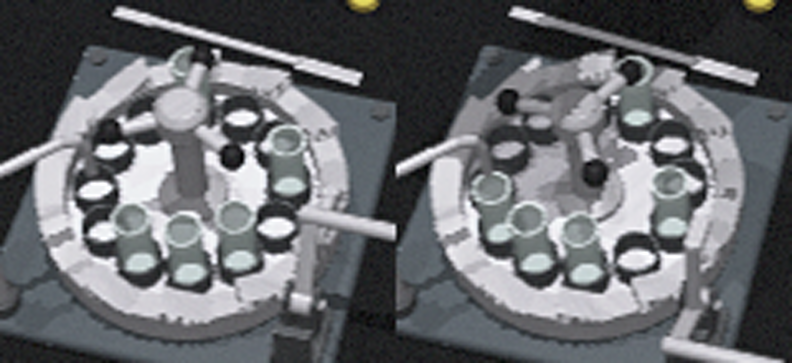

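Call:
send_rows(
  steps=[
    [[0.7, 0.04, 0.04, 0, 0], [0.7, 0.08, 0.08, 0, 0], [0.7, 0.12, 0.12, 0, 0], [0.7, 0.154, 0.162, 0, 0], [0.7, 0.154, 0.162, -0.04, 0], [0.7, 0.154, 0.162, -0.08, 0], [0.7, 0.154, 0.162, -0.08, 0]],
  ],
)

```text
t: 8.45
tcp_pos: [0.6641, 0.0933, 0.1124]
tool_rot: [-0.005, 0.712, 0.006, 0.703]
force: [-0.6, -0.5, -0.2]
finger_gap: 0.301
```

Run:
```python
from h import *
s=manip.sense();print(s['tcp_pos'],s['t'],s['force'],s['finger_gap'])
crop("scene","sc9.png",160,120,300,290,4)
crop("side","si9.png",230,130,350,230,6)
cv2.imwrite("pics/wr9.png",manip.snapshot("wrist")[:,:,::-1])
```

```text
[0.66407055 0.09328667 0.11240699] 8.45 [-0.62955081 -0.4590272  -0.17511235] 0.30074775372102935
```

View pics/sc9.png

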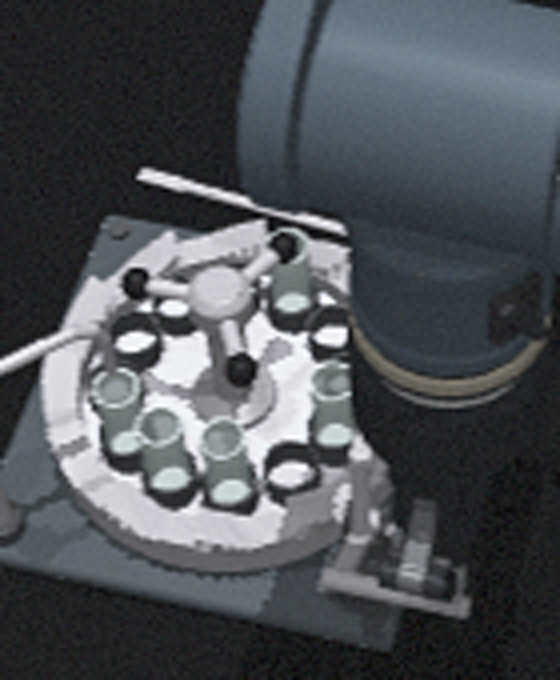

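View pics/si9.png

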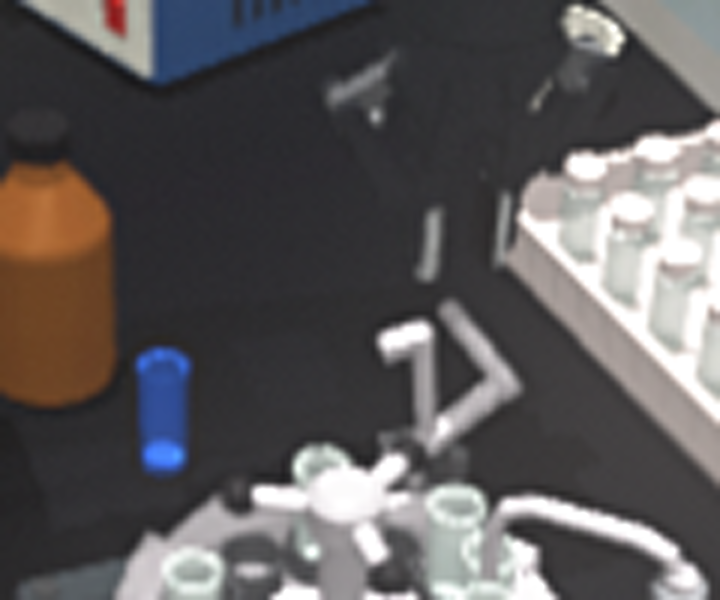

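View pics/wr9.png

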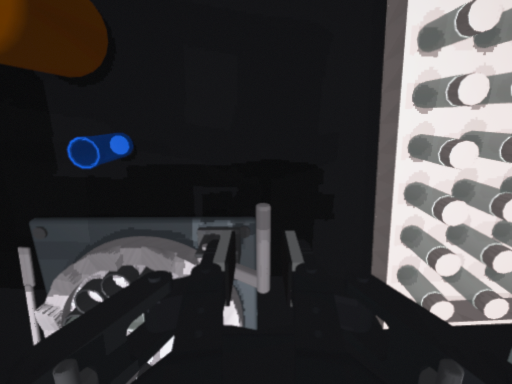

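Call:
send_rows(
  steps=[
    [[0.7, 0.004, -0.001, -0.02, 0], [0.7, 0.004, -0.001, -0.04, 0], [0.7, 0.004, -0.001, -0.048, 0], [0.7, 0.004, -0.001, -0.048, 0]],
  ],
)

```text
t: 9.1
tcp_pos: [0.6716, 0.0924, 0.069]
tool_rot: [-0.006, 0.708, 0.006, 0.706]
force: [-0.9, -0.0, -0.3]
finger_gap: 0.302
```

Run:
```python
from h import *
s=manip.sense();print(s['tcp_pos'],s['t'],s['force'],s['finger_gap'])
crop("side","si10.png",230,130,350,230,6)
```

```text
[0.67155124 0.09238349 0.06896821] 9.1 [-0.86800354 -0.03917843 -0.31594876] 0.3020537458301242
```

View pics/si10.png

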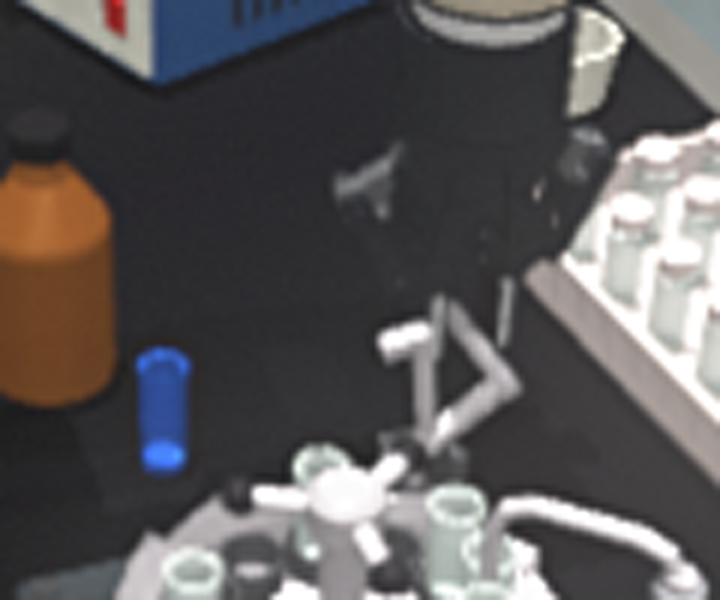

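Call:
send_rows(
  steps=[
    [[0.7, 0, 0, -0.006, 0], [0.7, -0.006, 0, -0.007, 0], [0.7, -0.012, 0, -0.006, 0], [0.7, -0.018, 0, -0.004, 0], [0.7, -0.025, 0, 0, 0], [0.7, -0.031, 0, 0.004, 0], [0.7, -0.037, 0, 0.006, 0], [0.7, -0.042, 0, 0.008, 0]],
  ],
)

```text
t: 10.15
tcp_pos: [0.6284, 0.0925, 0.0777]
tool_rot: [-0.006, 0.708, 0.006, 0.706]
force: [-0.4, 0.1, 0.9]
finger_gap: 0.301
```

Run:
```python
from h import *
s=manip.sense();print(s['tcp_pos'],s['t'],s['force'],s['finger_gap'])
crop("side","si11.png",230,130,350,230,6)
```

```text
[0.62838711 0.09246678 0.07768038] 10.15 [-0.40014977  0.1087651   0.94960106] 0.3010389133004247
```

View pics/si11.png

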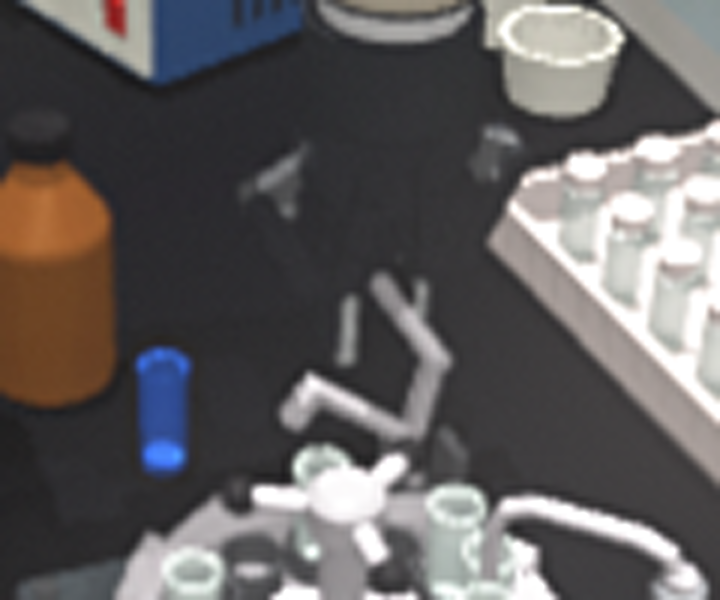

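Call:
send_rows(
  steps=[
    [[0.7, -0.004, 0, 0, 0], [0.7, -0.008, 0, 0, 0], [0.7, -0.012, 0, 0, 0], [0.7, -0.016, 0, 0, 0], [0.7, -0.019, 0, 0, 0], [0.7, -0.022, 0, 0, 0], [0.7, -0.025, 0, 0, 0], [0.7, -0.028, 0, 0, 0]],
  ],
)

```text
t: 11.2
tcp_pos: [0.6026, 0.0924, 0.0784]
tool_rot: [-0.006, 0.707, 0.006, 0.707]
force: [0.9, 0.1, 0.2]
finger_gap: 0.3
```

Run:
```python
from h import *
s=manip.sense();print(s['tcp_pos'],s['t'],s['force'],s['finger_gap'])
crop("side","si12.png",230,130,350,230,6)
crop("scene","sc12.png",160,160,280,270,6)
cv2.imwrite("pics/wr12.png",manip.snapshot("wrist")[:,:,::-1])
```

```text
[0.60256911 0.09236526 0.07843102] 11.2 [0.85568391 0.05035137 0.16378908] 0.2995404753263151
```

View pics/si12.png

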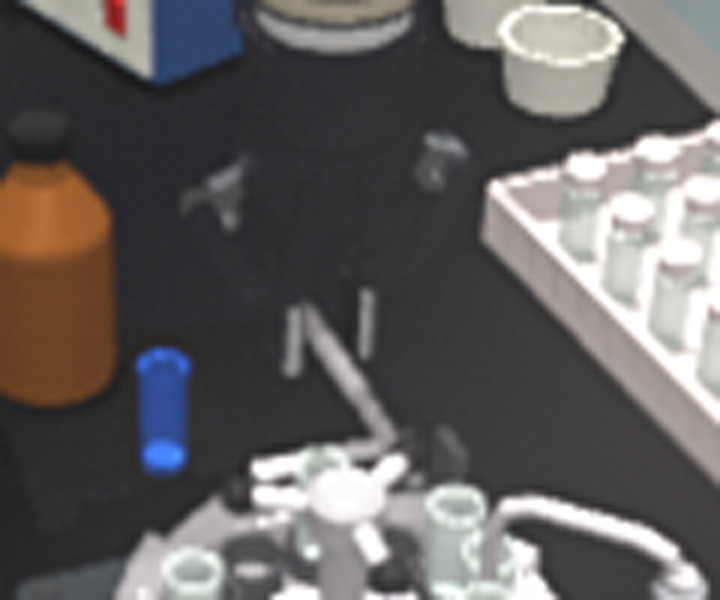

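View pics/wr12.png

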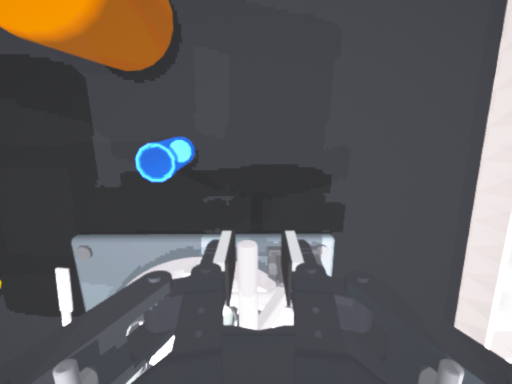

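View pics/sc12.png

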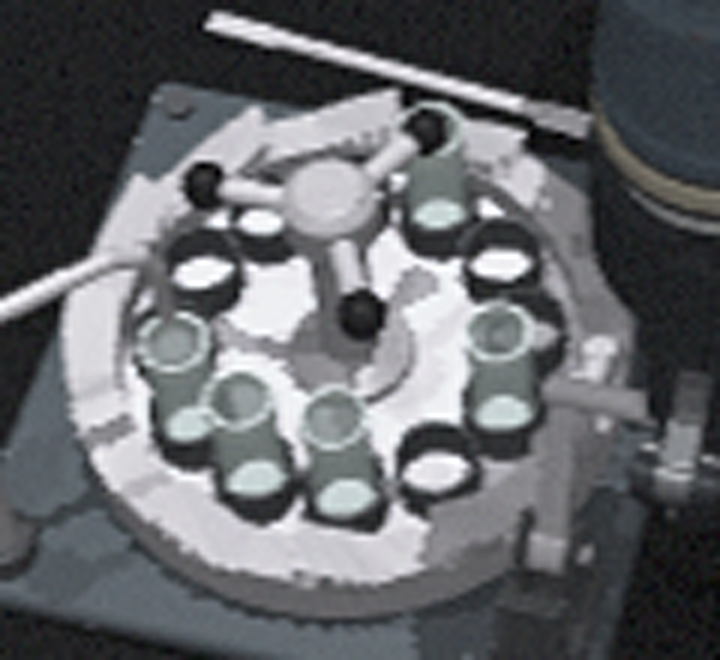

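Call:
send_rows(
  steps=[
    [[0.7, -0.003, 0, 0, 0], [0.7, -0.005, 0, 0, 0], [0.7, -0.005, 0, 0, 0], [0.7, -0.005, 0, 0.02, 0], [0.7, -0.005, 0, 0.05, 0], [0.7, -0.005, 0, 0.09, 0], [0.7, -0.035, 0.04, 0.12, 0], [0.7, -0.075, 0.08, 0.12, 0]],
  ],
)

```text
t: 12.35
tcp_pos: [0.5298, 0.1731, 0.2012]
tool_rot: [-0.005, 0.704, 0.005, 0.71]
force: [0.2, 1.0, 0.3]
finger_gap: 0.299
```

Call:
send_rows(
  steps=[
    [[0.7, -0.03, 0.04, 0, 0], [0.7, -0.06, 0.08, 0, 0], [0.7, -0.06, 0.08, 0, 0]],
  ],
)

```text
t: 12.72
tcp_pos: [0.4647, 0.2545, 0.1984]
tool_rot: [-0.007, 0.708, 0.007, 0.707]
force: [1.1, -0.1, 0.5]
finger_gap: 0.305
```

Run:
```python
from wh import *
s=manip.sense();print(s['tcp_pos'],s['t'],s['force'],s['finger_gap'])
a=cv2.imread("pics/scene0.png")[150:290,150:300]
b=manip.snapshot("scene")[:,:,::-1];cv2.imwrite("pics/full13.png",b);b=b[150:290,150:300]
cv2.imwrite("pics/c13.png",cv2.resize(np.vstack([a,b]) if 0 else np.hstack([a,b]),None,fx=2.65,fy=2.65,interpolation=cv2.INTER_CUBIC))
a=cv2.imread("pics/side0.png")[160:270,220:340]
b=manip.snapshot("side")[:,:,::-1];cv2.imwrite("pics/fullsi13.png",b);b=b[160:270,220:340]
cv2.imwrite("pics/d13.png",cv2.resize(np.hstack([a,b]),None,fx=3.3,fy=3.3,interpolation=cv2.INTER_CUBIC))
```

```text
[0.46469089 0.25454006 0.19840297] 12.725 [ 1.14587386 -0.13812947  0.48452226] 0.3054432841332468
```

View pics/c13.png

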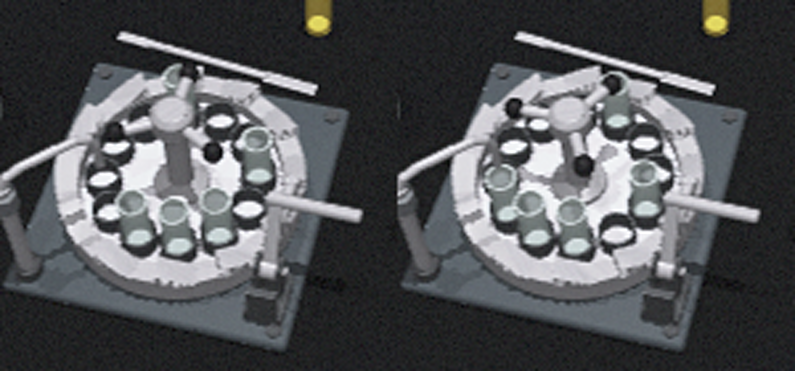

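View pics/d13.png

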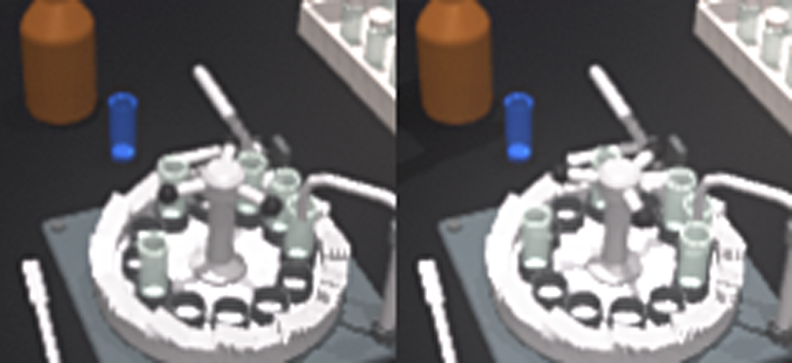

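Run:
```python
from wh import *
p=np.load("pose.npy")
def Wp(x,y,z): c,s=np.cos(p[2]),np.sin(p[2]); return [p[0]+c*x-s*y,p[1]+s*x+c*y,z]
def bar(phi,y=.135):
    a=np.arctan2(.051,-.027)-phi; return Wp(.068+.0577*np.cos(a),y,.048+.0577*np.sin(a))
for cam,f0,f1 in(("scene","pics/scene0.png","pics/full13.png"),("side","pics/side0.png","pics/fullsi13.png")):
    a,b=[cv2.imread(f,0).astype(np.float32) for f in(f0,f1)]
    q=proj(cam,[bar(0),bar(.1)]);print(cam,"shift for 0.1:",(q[1]-q[0]).round(2))
    u,v=q[0].round().astype(int);r=8
    T=a[v-r:v+r+1,u-r:u+r+1]
    # enlarge & match for subpixel
    k=8;B=cv2.resize(b[v-r-5:v+r+6,u-r-5:u+r+6],None,fx=k,fy=k,interpolation=cv2.INTER_CUBIC);T=cv2.resize(T,None,fx=k,fy=k,interpolation=cv2.INTER_CUBIC)
    m=cv2.matchTemplate(B,T,cv2.TM_CCOEFF_NORMED);_,mx,_,l=cv2.minMaxLoc(m);print("measured",(np.array(l)/k-5),mx)
a=np.pi/3
im0=cv2.imread("pics/scene0.png"); im1=cv2.imread("pics/full13.png")
def blob(im,uv):
    g=im.max(2).astype(float); u,v=np.round(uv).astype(int); r=4
    w=np.clip(60-g[v-r:v+r+1,u-r:u+r+1],0,None)
    yy,xx=np.mgrid[v-r:v+r+1,u-r:u+r+1]; return np.array([(w*xx).sum(),(w*yy).sum()])/w.sum()
def P(th,b): return proj("scene",[[p[0]+.042*np.cos(p[2]+b+th),p[1]+.042*np.sin(p[2]+b+th),.112]])[0]
for b in(np.pi,a,-a): print([ang("scene",blob(im,P(th,b)),b)[0] for im,th in((im0,0),(im1,-.5))])
for n,(u0,u1,v0,v1) in {"beaker":(110,155,150,206),"bottle":(332,378,185,250),"spatula":(192,272,160,187)}.items():
    print(n,np.abs(im0[v0:v1,u0:u1].astype(int)-im1[v0:v1,u0:u1]).mean())
```

```text
scene shift for 0.1: [-0.59  1.7 ]
measured [0. 0.] 0.9982445240020752
side shift for 0.1: [ 1.84 -1.12]
measured [0. 0.] 0.9989500045776367
[np.float64(-0.009), np.float64(-0.536)]
[np.float64(0.0), np.float64(-0.513)]
[np.float64(0.001), np.float64(-0.508)]
beaker 3.596164021164021
bottle 5.207469342251951
spatula 14.535185185185185
```

```bash
python3 -c "
from station import manip
print(manip.sign_off())"
```

```text
the job is handed in; nothing more can be done
None
```

The skipped vial is back under the spout and the pawl is down. I handed the job in at 12.7 s of the 48 s allowed.

**What I did:** I pushed the pawl's bar over with the closed fingertips and it stayed thrown back. I then pushed the near star ball backward. To bring the pawl back over, I put the half-open fingers either side of its bar, so it lay down gently. The arm was well clear at hand-in.

**Last checks:**
- **Wheel:** it had turned back by -0.51 to -0.53 rad, measured on the three star balls; the target was -0.524.
- **Pawl:** its bar showed no shift from its starting position in either camera view, so the pawl is at about 0 rad.
- **Skipped vial:** measured before the pawl was tipped back, its top was about 2 mm from the measured spout position.
- **Other vials and bystanders:** all five vials look upright. The beaker, bottle and spatula look unmoved, though the difference check was higher for the spatula (14.5, against 3.6 and 5.2). I put that down to the wheel being in the same image region, and the spatula looks the same in the before and after pictures.

**One measurement that disagreed:** partway through the push, a side-camera reading of one ball gave -0.34 rad and the wrong radius, while the scene camera gave about -0.2. That ball was partly hidden, so I went with the scene camera.

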